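Seat the bracket and snap the toggle clamp shut

TASK

Push the steel angle bracket along its guide until it is fully home against the end stop of the jig, then push the handle of the toggle clamp over past its centre so that it snaps shut and the clamp pad holds the bracket down. Do not lift the bracket, do not close the clamp before the bracket is home, and leave the nozzle, the lens case, the pliers and the tape roll where they are.

Things in the scene. Friction and masses are not known exactly. Their poses are not given: they have to be found in the camera images.
- jig: Fixed dark steel plate 230 x 180 x 12 mm on the worktop; origin: centre of its underside; top at z = 12 mm. +x: along the guide to the end stop; +y: side of the clamp. Guide: two steel rails 8 mm high, inner faces 43 mm apart about y = 0, from x = -40 to 85 mm. Stop: steel block 50 mm wide, 18 mm high, face at x = 85 mm. From x = -115 to -40 mm the plate is bare but for the bracket.
- bracket: Loose steel angle bracket, 0.14 to 0.28 kg, in the guide. Flat leg 110 x 40 x 6 mm on the plate; upright leg 42 mm high, 40 wide, 6 thick at its -x end. Origin: centre of the underside of the flat leg; +x to the toe, which meets the stop. Starts 35 to 65 mm short of the stop; slides at 1 to 3 N. Home: origin at x = 30 mm of the jig.
- bracket_toe (a point): Middle of the lower edge of the bracket's toe, 55 mm ahead (+x) of its origin; home when at x = 85 mm of the jig.
- bracket_face (a point): Middle of the outer face of the upright leg, the face to push (toward +x): 55 mm behind the bracket's origin (-x), 21 mm above its underside.
- clamp_lever (a joint): Clamp lever (handle and arm in one piece), rad: 0 = shut on the bracket, 1.2 = open (start). Turns about the jig's x direction. An over-centre spring drives it away from 0.6, so it snaps open above and shut below; at most 0.3 N m to push over (6 N at mid-handle). Handle upright at 0.6, leaning 0.6 rad to the jig's +y when open, to -y when shut. With no bracket under the pad it goes to -0.12.
- clamp_hinge (a point): Hinge axis of the clamp, fixed on the jig at x = 60, y = 60, z = 47 mm of the jig. The clamp's foot and cheeks stay within 25 mm of it in x and y and below 58 mm above the worktop. Overhead, a thin gantry beam crosses the whole worktop along the world y at x = 0.58 m, its lower edge 0.55 m above the worktop: keep wrist and arm under it or short of it (fingertips 0.15 m or less over the worktop).
- handle_end (a point): End of the clamp's handle, 80 mm from the hinge axis. A round black grip, 18 to 21 mm thick, covers the handle from 30 to 80 mm off the hinge. Open, this end is 45 mm to the jig's +y of the hinge and 66 mm above it; shut, 45 mm to -y and as high; upright, 80 mm above it (127 mm above the worktop).
- clamp_pad (a point): Centre of the underside of the round rubber pad (16 mm across) on the clamp arm, 60 mm from the hinge. Open it is raised high; shut it presses on the flat leg of the bracket, 25 mm before the stop, in the middle of the guide, 18 mm above the worktop.
- nozzle: Bystander: copper welding nozzle, 24 mm across, 32 mm high, standing on the worktop; origin at the centre of its underside. Leave alone.
- lens_case: Bystander: round white lens case, 47 mm across, 17 mm high; origin at the centre of its underside. Leave alone.
- pliers: Bystander: needle-nose pliers lying flat, 153 x 50 x 13 mm; origin at the centre of the underside. Leave alone.
- tape: Bystander: roll of masking tape lying flat, 96 mm across, 24 mm high; origin at the centre of its underside. Leave alone.
There are look-alikes about, which are no part of the job. What is meant by the bracket is not black, green or turquoise, and is the smaller of those in its own colour.

How it is judged:
By the outcome, as a careful person would: the job done as asked, in the order asked, and still so for the second after the job is handed in, with the robot touching nothing.
It also fails if it takes over 42 s, if anything falls off the work surface, if the arm or the gripper's body presses on something with over 40 N, if the wrist force passes 120 N, or if a joint passes its speed limit or range.

ROBOT

A 6-joint arm with a two-finger parallel gripper is mounted at the origin on a cart in front of the work surface, level with it; the furniture and walls round the work are solid. World frame = base frame: x ahead of the robot, y to its left, z up, the work surface at z = 0. Lengths are in mm, angles in rad, forces in N, time in s.
With the tool pointing down it reaches from about 350 to 775 mm from the base axis. Payload 7.3 kg.
Tool frame: the origin (TCP) lies midway between the tips of the shut fingers; the grasp point (between the pads) lies 19 mm behind it; z points along the fingers, y is the line along which they close (so a half turn about z gives the same grasp; the last joint's range is limited). The gripper opens to 92 mm and grips with 3 to 60 N. Pads are 19 mm wide; open, the fingers measure 130 mm over their backs; the gripper's body (75 mm by 190 mm) begins 47 mm behind the grasp point.
Start: joints at [-0.146, 0.342, 1.524, -0, 1.275, -0.146], TCP at [525.021, 0.019, 201.441] pointing down, gripper open.
Joint ranges: [-2.53, 2.53], [-0.77, 2.02], [0.04, 2.7], [-1, 4.14], [0.28, 2.66], [-3.11, 3.11]. Speed limits (rad/s): [2.57, 2.57, 3.14, 3.14, 3.14, 3.14].

INTERFACE

Orientations are given as a unit quaternion [x, y, z, w].
In Python, from rig import robot, claw, solve_ik, telemetry, get_image, calibration, workorder, search_frame, masks_of, mark_of gives the robot as it stands. Calls block until the motion is done:
- robot.move_pose(position, orientation): joint-space move of the TCP to a pose.
- robot.move_straight(position, attitude=None, rate=150, stop_force=None): straight line of the TCP; attitude=None keeps the orientation; rate is the mean speed in mm/s. With stop_force (N) it stops when the force on the tool has changed by that much, and returns True; else False.
- robot.movej(angles): joint-space move.
- claw.command_gripper(opening, force=None): finger opening in mm; force is the grip in N (None keeps the last); returns when the fingers have stopped.
- robot.pause(seconds).
- solve_ik(position, orientation): joint angles nearest the present ones, or None.
- telemetry.sense(): the state.
- get_image(name): name is "scene" or "side" or "wrist"; returns (picture, depth): 420x560x3 uint8, blue, green, red; 420x560 float32, mm along the optical axis (not along the pixel's ray), 0 where there is no reading.
- calibration(name): a dict with "intrinsics" (3x3 intrinsics, pixels), "eye" and "attitude" of the camera in the world. Camera axes: x right, y down, z forward; pixel columns grow to the right and rows downward; lengths in mm; the calibration is good to about 2 mm. A picture is of the moment at which its call begins: read the wrist's pose just before it. calibration takes no time and is no camera call; for the wrist camera it gives the pose at the moment of the call.
A pose or a line that the arm cannot do raises robot.MotionError and nothing moves.
- workorder.close_job(): hands the job in; it is judged then, once.
Trained networks look in the newest picture that a camera, given by its name, has taken for a name from the list of things; names that differ only in an ending like _2 or _b are one class to them, and where a whole thing is asked for, a point or a joint stands for the part that bears it (a point fixed in the world has none). Each returns a list of dicts, best first, with "score" (0 to 1); they miss things now and then, are a little off and sometimes report something else, mostly with a low value. They report only what shows in the picture. A call takes as long as a camera call. They do not tell look-alikes from the thing itself.
- search_frame(camera, name): "rect" ([left, top, width, height] in pixels, round what is visible of it).
- masks_of(camera, name): "mask" (420x560 bool, what is visible of it) and "rect" ([left, top, width, height] in pixels, round what is visible of it).
- mark_of(camera, name): "position" ([column, row] in pixels: a listed point, or the origin of a listed thing).
The state is a dict: "time": time; "joint_pos": joint angles; "qd": joint speeds; "tau": joint torques, N m; "eef_pos": TCP position; "tool_rot": TCP orientation; "force": force on the tool from outside, world axes, zero at the start; "wrist_torque": the same for the moment, N m; "finger_gap": finger opening in mm; "gripper_force": force on a finger pad.
Only numpy, scipy, OpenCV 4.12 (cv2) and the standard library are available. Lean on these libraries where they do the work, as an engineer would, in place of code of your own. Each camera call takes 0.05 s, during which the arm holds its last target. There are 200 camera calls.

## Working session

There is one attempt and no reset: what is moved stays moved. The work goes in short steps, each a Python script; the robot and the scene stay as the last script left them, time stands still between calls to the robot, and variables do not carry over. Pictures are saved under pics/ and viewed, at most 10 in all, crops included, and the job is handed in when it is done.

```bash
mkdir -p pics; cat > h.py <<'E'
import numpy as np, cv2
from scipy.spatial.transform import Rotation as R
from rig import *
def shot(n,f=None):
    c=calibration(n); p,d=get_image(n)
    if f: cv2.imwrite('pics/'+f,p)
    return p,d,c
def cam(c):
    a=np.array(c['attitude'],float)
    M=a if a.shape==(3,3) else R.from_quat(a).as_matrix()
    return np.array(c['intrinsics']),np.array(c['eye']),M
def ray(c,uv,z):
    K,e,M=cam(c); v=M@np.linalg.solve(K,[uv[0],uv[1],1]); return e+v*(z-e[2])/v[2]
def dep(c,uv,d):
    K,e,M=cam(c); return e+M@np.linalg.solve(K,[uv[0],uv[1],1])*d
def proj(c,P):
    K,e,M=cam(c); q=K@(M.T@(np.asarray(P,float)-e)); return q[:2]/q[2]
E
python3 - <<'E'
from h import *
for n in ['scene','side']:
    p,d,c=shot(n,n+'0.png'); print(n,c)
    for t in ['jig','bracket','bracket_toe','bracket_face','clamp_hinge','handle_end','clamp_pad']:
        for m in mark_of(n,t)[:4]:
            u=m['position'];x,y=int(u[0]),int(u[1])
            dd=d[y,x] if 0<=x<560 and 0<=y<420 else 0
            print(t,round(m['score'],2),np.round(u,1),dep(c,u,dd).round(0) if dd else None)
print(telemetry.sense())
E
```

```text
scene {'intrinsics': array([[476.03400331,   0.        , 279.27179088],
       [  0.        , 476.03400331, 203.48243808],
       [  0.        ,   0.        ,   1.        ]]), 'eye': array([-430.99830666,  659.17231322,  835.17966239]), 'attitude': array([-0.42268519,  0.76324558, -0.43101233,  0.23026459])}
jig 0.67 [313.5 220.7] [ 545. -100.   20.]
bracket 0.88 [196.5 246. ] [584. 274.  43.]
bracket 0.87 [265.1 288.2] [372. 179.   5.]
bracket 0.7 [315.9 222. ] [ 538. -104.   18.]
bracket 0.62 [408.3 229.1] [ 371. -335.    6.]
bracket_toe 0.93 [396.6 236.8] [ 367. -284.   -2.]
bracket_toe 0.89 [239.1 286. ] [413. 233.   6.]
bracket_toe 0.6 [308.9 210.1] [ 613. -131.   11.]
bracket_toe 0.6 [205.9 238.4] [655. 215.   3.]
bracket_face 0.83 [189.8 251.5] [603. 288.  17.]
bracket_face 0.81 [322.1 225.1] [493. -93.  36.]
bracket_face 0.77 [292.  283.9] [318. 133.  38.]
bracket_face 0.71 [422.5 218.5] [ 368. -388.   29.]
clamp_hinge 0.64 [289.5 200.2] [644. -75.  50.]
handle_end 0.62 [276.4 185. ] [ 809. -130.   11.]
clamp_pad 0.73 [288.  198.3] [646. -71.  58.]
clamp_pad 0.68 [306.9 188.2
[... 1079 characters left out ...]
 array([-1.45976528e-01,  3.41981084e-01,  1.52427171e+00, -4.44490221e-05,
        1.27541882e+00, -1.45986608e-01]), 'qd': array([-2.43137489e-04,  6.52156075e-04, -1.64634368e-03, -3.59515674e-04,
        9.17742015e-04, -9.98491919e-05]), 'tau': array([-3.13688284e-01, -4.28651941e+01, -2.62362635e+01,  2.79852413e-01,
        4.84366610e-02,  6.78554088e-06]), 'eef_pos': array([5.24928486e+02, 3.03365576e-02, 2.01390299e+02]), 'tool_rot': array([ 7.07098641e-01,  7.07114919e-01, -4.06183078e-05, -1.89905057e-05]), 'force': array([ 0.59930891, -0.13642601, -0.81397405]), 'wrist_torque': array([-0.04669847,  0.01664586, -0.02372494]), 'gripper_force': 0.0, 'finger_gap': 91.80762926080274}
```

```bash
python3 -c "
import cv2
p=cv2.imread('pics/scene0.png')[130:340,150:470];q=cv2.imread('pics/side0.png')[150:360,150:470]
import numpy as np
cv2.imwrite('pics/a.png',cv2.resize(p,(800,525),interpolation=3));cv2.imwrite('pics/b.png',cv2.resize(q,(800,525),interpolation=3))"
```

```text
(no output)
```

View pics/a.png

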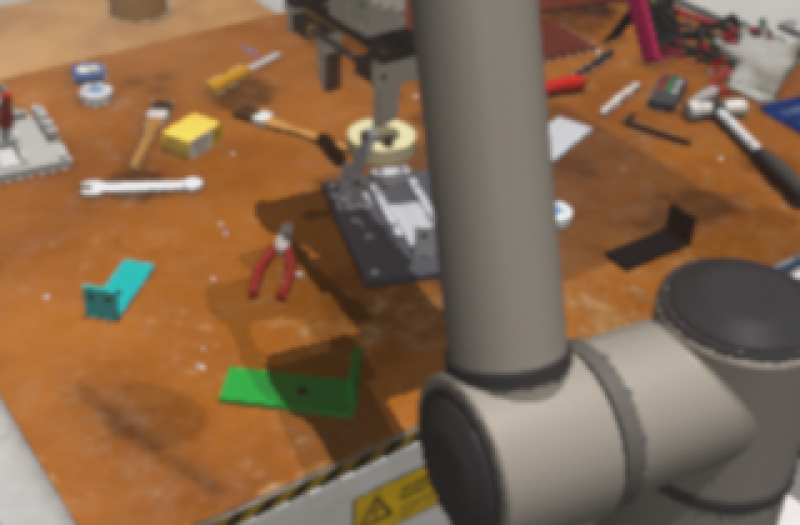

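View pics/b.png

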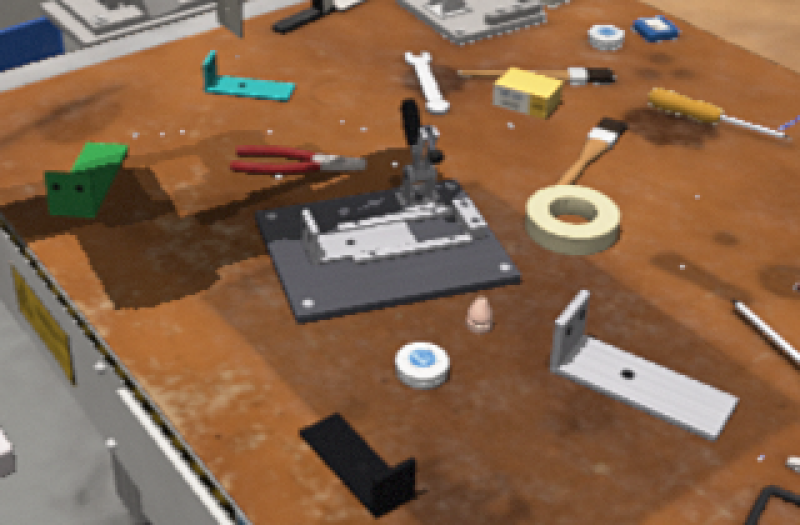

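The side picture shows five brackets, in full-frame pixels: turquoise (250,186), green (187,223), black (300,335), large steel (407,305) and smaller steel in the jig guide (304,245). The last one fits the description: it is steel, the smaller of the two steel ones, and in the guide. The clamp is open at about (318,215), with the handle end at (314,192). I'll confirm this in a wrist view.

```bash
python3 - <<'E'
from h import *
q=telemetry.sense()['tool_rot']
robot.move_pose([470,-85,235],q)
robot.pause(.2)
p,d,c=shot('wrist','w1.png'); np.save('d1.npy',d); np.save('c1.npy',c,allow_pickle=True)
print(c['eye'],telemetry.sense()['eef_pos'],telemetry.sense()['time'])
for t in ['jig','bracket','bracket_toe','bracket_face','clamp_hinge','handle_end','clamp_pad']:
    for m in mark_of('wrist',t)[:2]:
        u=m['position'];x,y=int(u[0]),int(u[1])
        dd=d[y,x] if 0<=x<560 and 0<=y<420 else 0
        print(t,round(m['score'],2),np.round(u,1),dep(c,u,dd).round(0) if dd else None)
E
```

```text
[ 4.70940530e+02 -1.79520918e-01  4.18959632e+02] [470.31512834 -84.25616285 234.57029823] 1.5583
jig 0.76 [350.6 199.5] [ 563. -116.   18.]
jig 0.54 [334.4 195.8] [ 543. -111.   20.]
bracket 0.95 [209.3 340.7] [ 373. -335.    8.]
bracket 0.93 [335.6 194.1] [ 544. -109.   19.]
bracket_toe 0.6 [377.6 208.2] [ 597. -127.   19.]
bracket_face 0.58 [374.1 357.7] [ 608. -340.   35.]
bracket_face 0.57 [207.1 383.2] [456. -59. 360.]
clamp_hinge 0.9 [428.5 182.8] [637. -85.  60.]
handle_end 0.83 [486.4 146.2] [659. -39. 113.]
clamp_pad 0.96 [429.5 232.5] [ 626. -126.  102.]
```

View pics/w1.png

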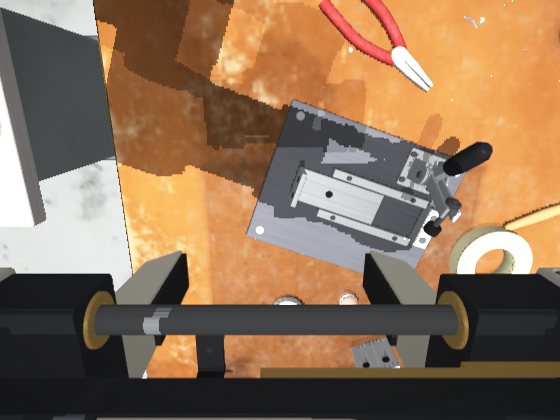

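The wrist picture shows the jig at (350,195). The steel bracket lies in the rails with its upright at about (299,185) and its toe at about (377,208). The clamp is open, with the handle end at (486,148) and the pad at (430,230). Next is an enlarged crop to confirm and to read the plate corners.

```bash
python3 - <<'E'
from h import *
p=cv2.imread('pics/w1.png')[90:290,235:505]
cv2.imwrite('pics/w1c.png',cv2.resize(p,None,fx=2.96,fy=2.96,interpolation=2))
c=np.load('c1.npy',allow_pickle=True).item(); d=np.load('d1.npy')
TL,BL=ray(c,(294,99),12),ray(c,(246,235),12)
print(TL,BL,np.linalg.norm(TL-BL), 'yaw',np.arctan2(*(-(BL-TL)[[0]],)+((BL-TL)[[1]],)) )
# depth-based points
K,e,M=cam(c); v,u=np.mgrid[90:290,235:505]; z=d[90:290,235:505]
P=(np.linalg.solve(K,np.stack([u.ravel(),v.ravel(),np.ones(u.size)]))*z.ravel()).T@M.T+e
np.save('P.npy',P)
pl=P[(P[:,2]>8)&(P[:,2]<16)&(z.ravel()>0)]; print(len(pl),pl[:,2].mean())
print(cv2.minAreaRect(pl[:,:2].astype(np.float32)))
up=P[(P[:,2]>46)&(P[:,2]<62)&(P[:,0]<540)]; print(len(up),up.mean(0),up[:,2].max(),cv2.minAreaRect(up[:,:2].astype(np.float32)))
E
```

```text
[491.53974143   1.92351113  12.        ] [ 432.07489633 -165.92437916   12.        ] 178.07016054803657 yaw [2.80111163]
16835 12.900229910984178
((605.7574462890625, -103.72013854980469), (231.3467559814453, 346.6120910644531), 89.65817260742188)
229 [495.62920682 -93.38458648  53.84521695] 56.522114681198104 ((495.68463134765625, -94.120849609375), (39.728023529052734, 6.801730155944824), 70.72737121582031)
```

View pics/w1c.png

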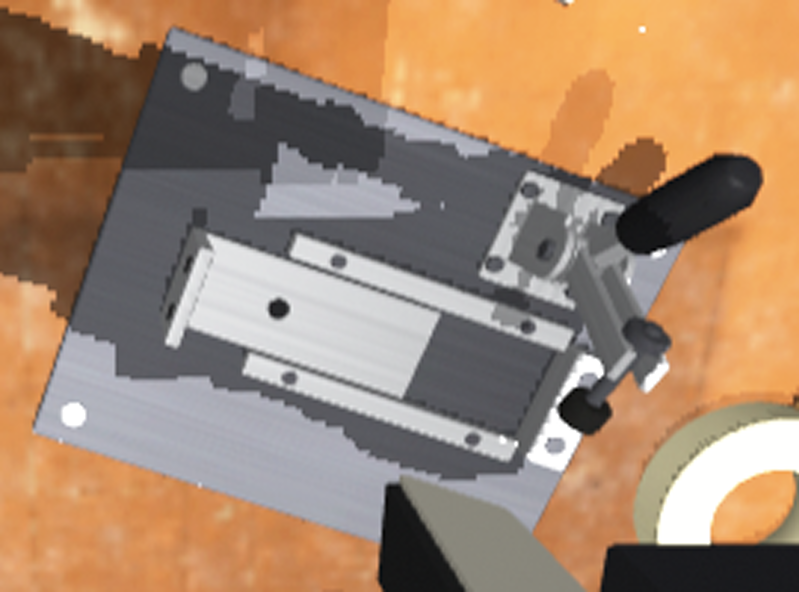

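The crop confirms it: the smaller steel bracket sits in the guide, well short of the stop, and the clamp is open. The fitted jig centre is (570.3,-120.1) with yaw -0.338. Bracket upright (jig x=-79, y=0), hinge and handle end all agree to within a few mm. The toe is about 57 mm short of the stop, so I'll push now.

```bash
cat >> h.py <<'E'
YAW=-0.338; C=np.array([570.3,-120.1,0]); RJ=R.from_euler('z',YAW).as_matrix()
def W(x,y,z): return C+RJ@[x,y,z]
def J(P): return RJ.T@(np.asarray(P)-C)
Q=R.from_matrix(np.c_[-RJ[:,0],RJ[:,1],[0,0,-1]]).as_quat()
def st(s=''):
    t=telemetry.sense(); print(s,round(t['time'],2),'jig',J(t['eef_pos']).round(1),'F',(RJ.T@t['force']).round(1))
E
python3 - <<'E'
from h import *
claw.command_gripper(0)
robot.move_pose(W(-118,0,110),Q); st('above')
robot.move_straight(W(-118,0,20),rate=120,stop_force=12); st('down')
print(robot.move_straight(W(-28,0,20),rate=50,stop_force=9)); st('pushed')
E
```

```text
above 4.48 jig [-117.6    0.   110.4] F [ 0.2 -0.3  0.3]
down 5.38 jig [-117.4    0.    20.6] F [-0.8 -0.2 -0.1]
True
pushed 6.84 jig [-37.8  -0.1  19.3] F [ 0.5 -0.7 -0.5]
```

```bash
python3 - <<'E'
from h import *
print(robot.move_straight(W(-26,0,20),rate=25,stop_force=15)); st('push2')
robot.pause(.2); st()
p,d,c=shot('side','s2.png'); cv2.imwrite('pics/s2c.png',cv2.resize(p[180:290,240:390],(750,550),interpolation=2))
E
```

```text
True
push2 7.13 jig [-38.1  -0.   18.7] F [-0.4  0.2  0.7]
 7.33 jig [-38.4  -0.   18.4] F [-0.9 -0.5  0.5]
```

View pics/s2c.png

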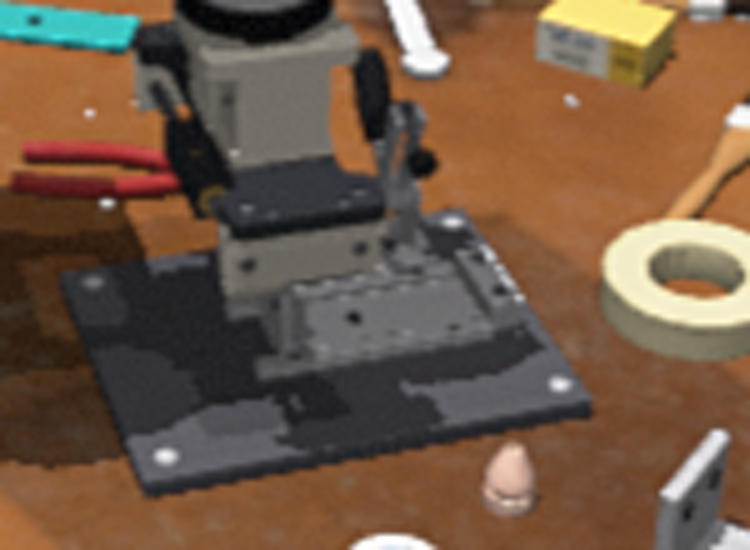

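The picture shows the fingers against the upright, with the toe at or close to the stop at crop (490,290). The contact is hard, stopping both times near x=-38. I'll back off, move round to the handle side and check the toe from there.

```bash
python3 - <<'E'
from h import *
robot.move_straight(W(-60,0,20),rate=80)
robot.move_straight(W(-70,0,130),rate=200)
robot.move_straight(W(-40,140,140),rate=200)
robot.move_straight(W(60,150,140),rate=150); st()
p,d,c=shot('wrist','w3.png'); np.save('d3.npy',d); np.save('c3.npy',c,allow_pickle=True)
g=p.copy()
for P in [(85,-21.5,12),(85,21.5,12),(-115,90,12),(115,90,12),(60,60,47),(60,105,113)]:
    u=proj(c,W(*P)); print(P,u.round(1)); cv2.circle(g,tuple(int(v) for v in u),2,(0,0,255),-1)
K,e,M=cam(c); v,u=np.mgrid[0:420,0:560]; ok=(d>0)
P=(np.linalg.solve(K,np.stack([u[ok],v[ok],np.ones(ok.sum())]))*d[ok]).T@M.T+e
j=(P-C)@RJ
up=j[(j[:,2]>44)&(j[:,2]<60)&(abs(j[:,0]+28)<25)&(abs(j[:,1])<35)]
print('upright top',len(up),up.mean(0) if len(up) else '',up[:,0].min(),up[:,0].max())
cv2.imwrite('pics/w3g.png',cv2.resize(g,(800,600)))
E
```

```text
10.18 jig [ 59.4 149.4 139.8] F [ 0.2  0.1 -1.6]
(85, -21.5, 12) [101.1 220. ]
(85, 21.5, 12) [144.9 220. ]
(-115, 90, 12) [201.3 -14.9]
(115, 90, 12) [216.3 248.2]
(60, 60, 47) [171.2 205.5]
(60, 105, 113) [208.9 233. ]
upright top 495 [-23.66904105   1.40394006  53.86969548] -27.13922974560075 -20.303084110016947
```

View pics/w3g.png

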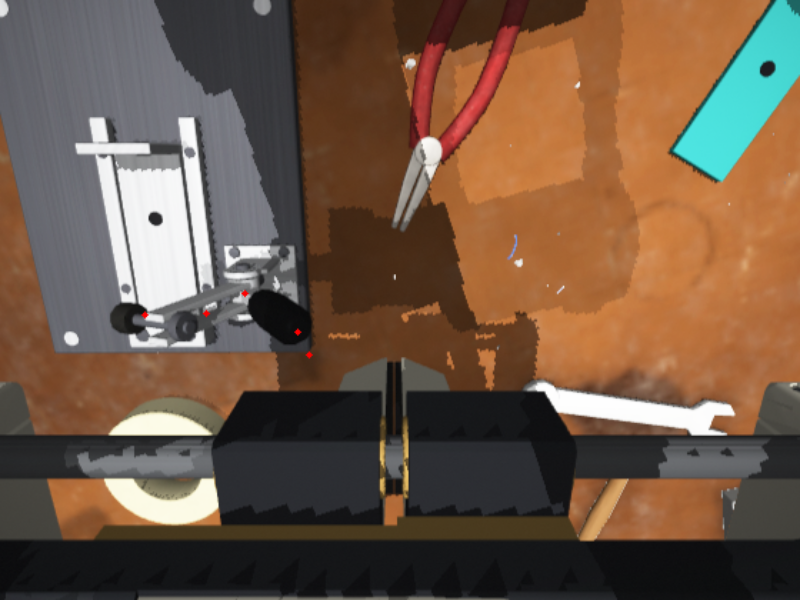

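The wrist view (800x600) shows the bracket's upright at about (115,149) and its flat leg running up to the stop at about (165,330), partly hidden by the pad. The handle grip is at (280,318). The plate's +x edge lies about 3 px from its projection, so I'll check the toe gap relative to the plate from the depth.

```bash
python3 - <<'E'
from h import *
d=np.load('d3.npy'); c=np.load('c3.npy',allow_pickle=True).item()
K,e,M=cam(c); v,u=np.mgrid[0:420,0:560]; ok=d>0
P=(np.linalg.solve(K,np.stack([u[ok],v[ok],np.ones(ok.sum())]))*d[ok]).T@M.T+e
j=(P-C)@RJ
e1=j[(j[:,2]>9)&(j[:,2]<16)&(abs(j[:,1]+50)<25)&(j[:,0]>60)&(j[:,0]<130)]; print('plate +x edge',np.percentile(e1[:,0],99.5))
e2=j[(j[:,2]>8)&(j[:,2]<16)&(abs(j[:,0]-0)<30)&(j[:,1]>60)&(j[:,1]<100)]; print('plate +y edge',np.percentile(e2[:,1],99.5))
s=j[(abs(j[:,1])<19)&(j[:,0]>55)&(j[:,0]<100)]
for a in range(56,100,3):
    z=s[(s[:,0]>=a)&(s[:,0]<a+3)&(s[:,2]<36),2]; print(a,len(z),np.histogram(z,[5,9,15,22,26,34])[0])
hd=j[(j[:,2]>85)&(j[:,2]<135)&(abs(j[:,0]-60)<20)&(j[:,1]>65)&(j[:,1]<120)]; print('grip',len(hd),hd.mean(0),hd.min(0),hd.max(0))
E
```

```text
plate +x edge 112.49697825081684
plate +y edge 90.24653854986991
56 131 [  0   2 129   0   0]
59 128 [  0   2 126   0   0]
62 126 [  0   3 123   0   0]
65 128 [  0   1 127   0   0]
68 101 [  0   0 101   0   0]
71 76 [ 0  0 76  0  0]
74 47 [ 0  0 47  0  0]
77 22 [ 0  1 21  0  0]
80 19 [ 0  3 16  0  0]
83 0 [0 0 0 0 0]
86 22 [ 0  0  0  0 22]
89 42 [ 0  0  0  0 42]
92 34 [ 0  0  0  0 34]
95 39 [ 0  0  0  0 39]
98 57 [ 0  0  0  0 57]
grip 1087 [ 54.25630723  95.67671964 106.54142701] [47.2068352  74.64132364 85.04610385] [ 66.32456768 110.09842614 117.74133301]
```

In this view the plate's +x edge reads 112.5, so the frame is shifted by -2.5 mm. Corrected, the upright centre is at about -21.2 (home is -22), and the flat leg runs to the stop with no gap. The bracket is home, so I'll close the clamp.

```bash
python3 - <<'E'
from h import *
robot.move_straight(W(57,152,88),rate=120); st('side')
print(robot.move_straight(W(57,68,88),rate=60,stop_force=20)); st('pushed')
robot.pause(.3); st()
robot.move_straight(W(57,150,92),rate=120)
robot.move_straight(W(57,165,140),rate=120); st()
p,d,c=shot('wrist','w4.png'); p2,_,_=shot('side','s4.png')
a=cv2.resize(p[:300,:330],(400,364)); b=cv2.resize(p2[170:300,240:383],(400,364),interpolation=2)
cv2.imwrite('pics/f4.png',np.hstack([a,b]))
E
```

```text
side 10.82 jig [ 57.2 152.1  88.6] F [ 0.5 -0.3  1. ]
True
pushed 11.67 jig [ 57.4 105.6  89.8] F [-1.2  0.8  2.3]
 11.97 jig [ 57.5 105.5  89.4] F [-0.9  0.2  6.9]
 13.05 jig [ 56.8 164.4 139.5] F [ 0.3  0.2 -0.4]
```

View pics/f4.png

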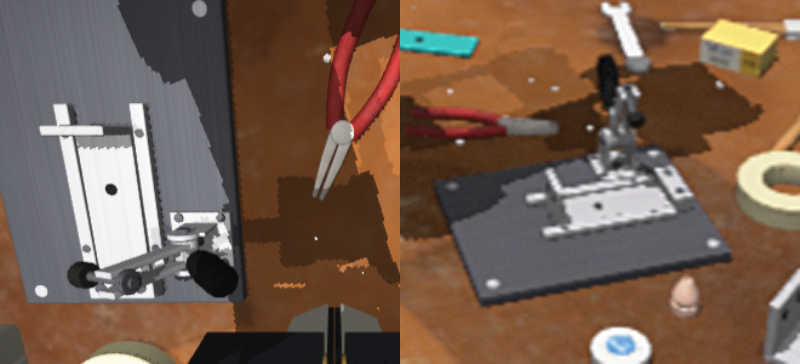

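The clamp is still open (grip at (212,272) in the left half) and the bracket and bystanders are undisturbed. The push stopped early at y=105 on a force change. I'll repeat it in small steps, reading the force at each one.

```bash
python3 - <<'E'
from h import *
robot.move_straight(W(57,150,95),rate=150)
robot.move_straight(W(57,125,95),rate=100); st()
for y in range(119,94,-4):
    r=robot.move_straight(W(57,y,95),rate=30,stop_force=30); st(f'{y} {r}')
    if r: break
p,d,c=shot('wrist','w5.png'); p2,_,_=shot('side','s5.png')
a=cv2.resize(p[120:380,60:346],(400,364)); b=cv2.resize(p2[130:260,240:383],(400,364),interpolation=2)
cv2.imwrite('pics/f5.png',np.hstack([a,b]))
E
```

```text
14.02 jig [ 57.4 124.1  95.7] F [-0.5  0.3 -0.8]
119 False 14.37 jig [ 57. 119.  95.] F [-0.4  0.5 -0.1]
115 False 14.65 jig [ 57.  114.8  95. ] F [-1.2  0.3 -0.2]
111 False 14.93 jig [ 57.  110.8  95. ] F [-0.3 -0.7  0.6]
107 False 15.22 jig [ 57.  106.8  95. ] F [ 0.2  0.7 -0.2]
103 False 15.5 jig [ 57.  102.8  95. ] F [-0.2 -0.2  0.1]
99 False 15.78 jig [57.  98.8 95. ] F [-0.8 -0.2  0.6]
95 False 16.07 jig [57.  94.8 95. ] F [ 0.4 -0.2 -0.4]
```

View pics/f5.png

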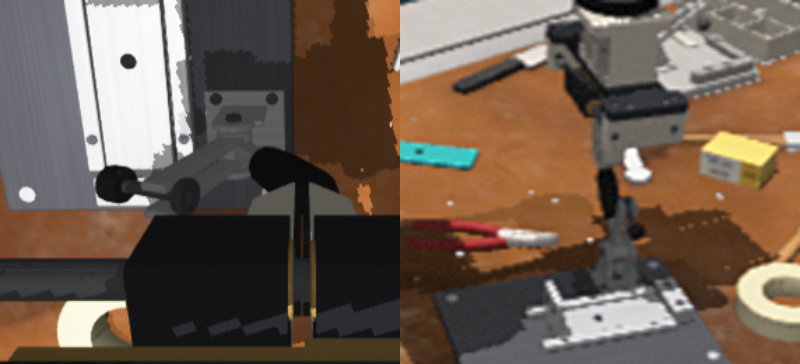

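```bash
python3 - <<'E'
from h import *
st()
p,d,c=shot('wrist')
K,e,M=cam(c); v,u=np.mgrid[0:420,0:560]
P=(np.linalg.solve(K,np.stack([u.ravel(),v.ravel(),np.ones(u.size)]))*d.ravel()).T@M.T+e
j=((P-C)@RJ).reshape(420,560,3)
for name,cx,cy in [('gripA',265,160),('gripB',280,165),('gripC',325,180),('gripD',332,188),('fingL',285,205),('fingR',325,205),('tipL',297,190),('lowL',260,210)]:
    U,V=int(60+cx*286/400),int(120+cy*260/364); print(name,U,V,j[V,U].round(1),p[V,U])
s=telemetry.sense(); print(s['finger_gap'],proj(c,s['eef_pos']),proj(c,W(60,105,113)))
E
```

```text
16.17 jig [57. 95. 95.] F [-0.5  0.3  0. ]
gripA 249 234 [50.8 79.3 87.6] [13 12 12]
gripB 260 237 [49.2 86.4 96.5] [12 11 11]
gripC 292 248 [ 50.4 104.4 109.9] [12 11 11]
gripD 297 254 [ 52.7 107.  112.8] [14 14 13]
fingL 263 266 [ 46.5  89.6 139.4] [81 89 91]
fingR 292 266 [ 46.5 102.9 139.5] [82 90 91]
tipL 272 255 [ 47.8  93.6 124.5] [16 16 15]
lowL 245 270 [ 46.4  81.6 143.6] [81 89 91]
0.5072013944308524 [274.82859181 248.15977648] [293.04559551 266.42770519]
```

```bash
python3 - <<'E'
from h import *
p,d,c=shot('wrist')
K,e,M=cam(c); v,u=np.mgrid[0:420,0:560]
P=(np.linalg.solve(K,np.stack([u.ravel(),v.ravel(),np.ones(u.size)]))*d.ravel()).T@M.T+e
j=((P-C)@RJ).reshape(420,560,3)
for U in (250,266,274,282,290,297):
    print(U,[(V,*j[V,U].round(0).astype(int)) for V in range(222,268,4)])
i=cv2.resize(cv2.convertScaleAbs(p[205:285,215:325],alpha=3),(800,582),interpolation=2); cv2.imwrite('pics/z6.png',i)
E
```

```text
250 [(222, np.int64(68), np.int64(75), np.int64(16)), (226, np.int64(49), np.int64(79), np.int64(78)), (230, np.int64(50), np.int64(80), np.int64(84)), (234, np.int64(51), np.int64(80), np.int64(88)), (238, np.int64(52), np.int64(80), np.int64(91)), (242, np.int64(54), np.int64(80), np.int64(93)), (246, np.int64(55), np.int64(80), np.int64(95)), (250, np.int64(59), np.int64(80), np.int64(94)), (254, np.int64(62), np.int64(80), np.int64(93)), (258, np.int64(47), np.int64(83), np.int64(130)), (262, np.int64(46), np.int64(83), np.int64(136)), (266, np.int64(47), np.int64(84), np.int64(138))]
266 [(222, np.int64(69), np.int64(88), np.int64(14)), (226, np.int64(73), np.int64(88), np.int64(13)), (230, np.int64(47), np.int64(90), np.int64(90)), (234, np.int64(48), np.int64(90), np.int64(94)), (238, np.int64(49), np.int64(90), np.int64(99)), (242, np.int64(50), np.int64(90), np.int64(102)), (246, np.int64(51), np.int64(90), np.int64(105)), (250, np.int64(53), np.int64(90), np.int64(107)), (254, np.int64(46), np.int64(91), np.int64(127)), (258, np.int64(46), np.int64(91), np.int64(131)), (262
[... 1807 characters left out ...]
np.int64(47), np.int64(102), np.int64(135)), (266, np.int64(47), np.int64(102), np.int64(139))]
297 [(222, np.int64(73), np.int64(115), np.int64(1)), (226, np.int64(77), np.int64(115), np.int64(1)), (230, np.int64(80), np.int64(115), np.int64(1)), (234, np.int64(84), np.int64(115), np.int64(1)), (238, np.int64(88), np.int64(115), np.int64(1)), (242, np.int64(92), np.int64(115), np.int64(0)), (246, np.int64(52), np.int64(108), np.int64(104)), (250, np.int64(52), np.int64(107), np.int64(109)), (254, np.int64(53), np.int64(107), np.int64(112)), (258, np.int64(47), np.int64(106), np.int64(130)), (262, np.int64(47), np.int64(106), np.int64(135)), (266, np.int64(47), np.int64(105), np.int64(139))]
```

View pics/z6.png

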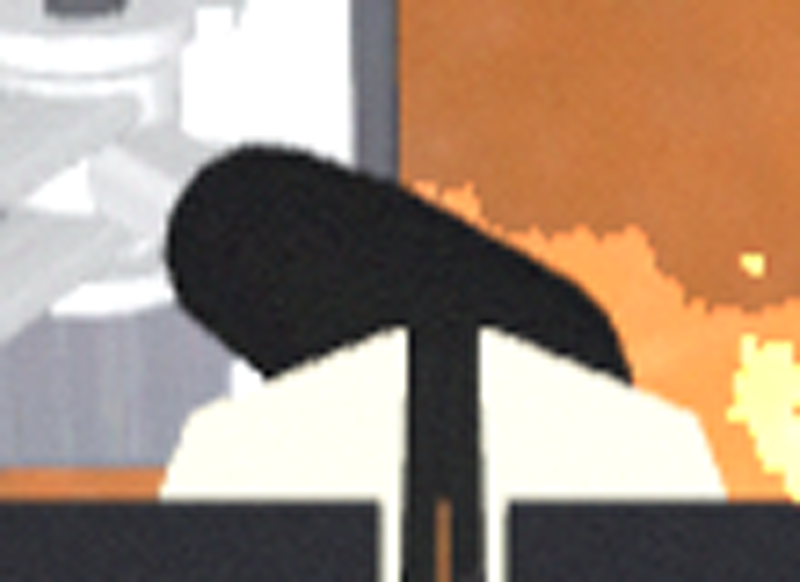

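The enlarged view shows the fingertips ending above the grip, at z of about 122, although the TCP reads 95. That fits the missing contact force. I'll check the tip height against the unobstructed w3 picture.

```bash
python3 - <<'E'
from h import *
d=np.load('d3.npy'); c=np.load('c3.npy',allow_pickle=True).item()
K,e,M=cam(c); v,u=np.mgrid[0:420,0:560]
P=(np.linalg.solve(K,np.stack([u.ravel(),v.ravel(),np.ones(u.size)]))*d.ravel()).T@M.T+e
j=((P-C)@RJ).reshape(420,560,3)
print('TCP px',proj(c,W(59.4,149.4,139.8)), 'tip+27',proj(c,W(59.4,149.4,166.8)))
for U in (265,269,272,276,280,285,290): print(U,[(V,*map(int,j[V,U].round(0))) for V in range(236,276,4)])
E
```

```text
TCP px [274.76797426 248.12106268] tip+27 [274.58313644 268.99331694]
265 [(236, 106, 139, 1), (240, 111, 139, 0), (244, 115, 139, 1), (248, 120, 139, -1), (252, 48, 145, 170), (256, 49, 145, 173), (260, 49, 145, 178), (264, 49, 145, 182), (268, 49, 145, 186), (272, 49, 145, 189)]
269 [(236, 106, 143, 1), (240, 111, 143, 0), (244, 115, 143, 1), (248, 120, 143, 1), (252, 49, 147, 170), (256, 49, 147, 173), (260, 49, 147, 178), (264, 49, 147, 181), (268, 49, 147, 186), (272, 50, 147, 189)]
272 [(236, 107, 146, 0), (240, 111, 146, 1), (244, 115, 146, 1), (248, 120, 146, 1), (252, 124, 146, 0), (256, 50, 148, 171), (260, 51, 148, 174), (264, 51, 148, 178), (268, 51, 148, 183), (272, 50, 148, 187)]
276 [(236, 106, 150, 1), (240, 111, 150, 1), (244, 115, 150, 1), (248, 120, 150, 1), (252, 124, 150, 1), (256, 50, 150, 171), (260, 50, 150, 175), (264, 50, 150, 179), (268, 50, 150, 183), (272, 51, 150, 187)]
280 [(236, 106, 154, 1), (240, 111, 154, 1), (244, 115, 154, 2), (248, 120, 154, 1), (252, 124, 154, 2), (256, 51, 152, 169), (260, 51, 152, 174), (264, 51, 152, 179), (268, 51, 152, 183), (272, 51, 152, 187)]
285 [(236, 106, 159, 1), (240, 111, 159, 0), (244, 115, 159, 0), (248, 120, 159, 1), (252, 49, 155, 170), (256, 49, 155, 173), (260, 49, 154, 178), (264, 49, 154, 182), (268, 49, 154, 186), (272, 49, 154, 190)]
290 [(236, 106, 164, 2), (240, 111, 165, 0), (244, 115, 165, 2), (248, 120, 165, 1), (252, 124, 165, 0), (256, 49, 157, 173), (260, 49, 157, 177), (264, 49, 157, 181), (268, 49, 157, 186), (272, 49, 156, 190)]
```

The real finger tips end about 29 mm above the reported TCP. That explains the first stop, where the tip touched the grip's top, and the second pass over it. I'll push again with TCP z=75, which puts the tip at about 104 and the body above 141.

```bash
python3 - <<'E'
from h import *
robot.move_straight(W(57,142,97),rate=150)
robot.move_straight(W(57,142,75),rate=100); st()
for y in (125,115,105,95,85,75,65,55):
    r=robot.move_straight(W(57,y,75),rate=60,stop_force=30); st(f'{y} {r}')
    if r: break
robot.move_straight(W(57,150,85),rate=150)
robot.move_straight(W(57,165,140),rate=150); st()
p,d,c=shot('wrist','w7.png'); p2,_,_=shot('side','s7.png')
a=cv2.resize(p[:300,:330],(400,364)); b=cv2.resize(p2[170:300,240:383],(400,364),interpolation=2)
cv2.imwrite('pics/f7.png',np.hstack([a,b]))
K,e,M=cam(c); ok=d>0; v,u=np.mgrid[0:420,0:560]
P=(np.linalg.solve(K,np.stack([u[ok],v[ok],np.ones(ok.sum())]))*d[ok]).T@M.T+e; j=(P-C)@RJ
up=j[(j[:,2]>44)&(j[:,2]<60)&(abs(j[:,0]+28)<25)&(abs(j[:,1])<35)]; print('upright',up.mean(0))
h=j[(j[:,2]>85)&(j[:,2]<135)&(abs(j[:,0]-57)<20)&(abs(j[:,1]-60)<65)]; print('handle',len(h),h.mean(0),h.min(0),h.max(0))
E
```

```text
17.1 jig [ 56.7 141.1  74.4] F [-0.5  0.6  0.5]
125 False 17.53 jig [ 57.3 124.4  75.4] F [ 0.5  0.1 -0. ]
115 False 17.85 jig [ 57.3 118.3  77.6] F [-4.5 10.9 10.5]
105 True 18.07 jig [ 57.7 114.   80.9] F [-1.8  6.4  3.4]
 19.01 jig [ 56.8 164.2 139.4] F [-0.3  0.1 -0.3]
upright [-23.93091075   1.65302817  54.21595061]
handle 2701 [ 55.38787395  60.9648688  104.85207585] [46.98735752  9.97229702 85.00041928] [ 66.16554573 110.47996494 118.23844604]
```

View pics/f7.png

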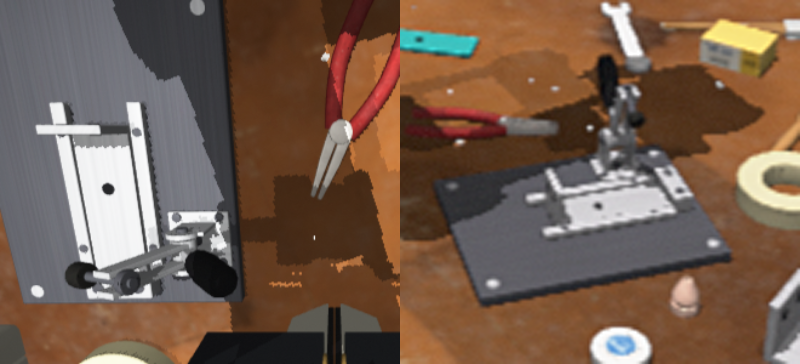

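The clamp is still open and everything else is in place. The fingertip bevel wedged on the rounded end of the grip, with upward force. I need to go lower, so I'll read the gripper's profile from the saved depth first.

```bash
python3 - <<'E'
from h import *
d=np.load('d3.npy'); c=np.load('c3.npy',allow_pickle=True).item()
K,e,M=cam(c); v,u=np.mgrid[0:420,0:560]
P=(np.linalg.solve(K,np.stack([u.ravel(),v.ravel(),np.ones(u.size)]))*d.ravel()).T@M.T+e
j=((P-C)@RJ).reshape(420,560,3)-[59.4,149.4,139.8]
for U in (170,200,230,240,244,248,252,258,300,310): 
    print(U,[(V,*map(int,j[V,U].round(0))) for V in range(252,330,5) if j[V,U,2]>0][:9])
E
```

```text
170 [(277, -35, -29, 100), (282, -34, -28, 102), (287, -34, -28, 105), (292, -35, -27, 108), (297, -35, -26, 111), (302, -35, -25, 113), (307, -35, -25, 115), (312, -34, -24, 116), (317, -33, -24, 117)]
200 [(277, -35, -21, 100), (282, -35, -20, 103), (287, -35, -20, 105), (292, -34, -19, 108), (297, -35, -18, 111), (302, -35, -18, 113), (307, -35, -18, 115), (312, -33, -18, 115), (317, -32, -18, 115)]
230 [(277, -35, -12, 101), (282, -34, -12, 103), (287, -35, -12, 105), (292, -34, -11, 108), (297, -34, -11, 110), (302, -35, -10, 113), (307, -35, -10, 115), (312, -33, -10, 115), (317, -33, -10, 116)]
240 [(267, -10, -16, 46), (272, -10, -15, 50), (277, -35, -9, 100), (282, -34, -9, 102), (287, -35, -9, 106), (292, -34, -9, 107), (297, -34, -8, 110), (302, -34, -8, 112), (307, -35, -8, 115)]
244 [(262, -10, -14, 40), (267, -10, -14, 45), (272, -10, -14, 50), (277, -34, -8, 100), (282, -35, -8, 103), (287, -35, -8, 105), (292, -34, -8, 107), (297, -35, -7, 110), (302, -35, -7, 113)]
248 [(262, -10, -12, 40), (267, -11, -12, 46), (272, -11, -12, 51), (277, -35, -7, 100), (282, -35, -7, 103), (287, -34, -7, 105), (292, -35, -7, 108), (297, -35, -6, 111), (302, -34, -6, 112)]
252 [(257, -11, -11, 36), (262, -11, -11, 41), (267, -10, -10, 45), (272, -10, -10, 50), (277, -35, -6, 101), (282, -35, -6, 103), (287, -34, -6, 105), (292, -35, -5, 108), (297, -35, -5, 111)]
258 [(257, -11, -8, 35), (262, -10, -8, 40), (267, -10, -8, 45), (272, -10, -7, 50), (277, -34, -4, 99), (282, -81, 1, 185), (287, -34, -4, 105), (292, -34, -4, 108), (297, -35, -4, 111)]
300 [(257, -11, 12, 35), (262, -10, 12, 40), (267, -10, 12, 45), (272, -11, 11, 51), (277, -35, 8, 100), (282, -35, 7, 103), (287, -34, 7, 105), (292, -35, 7, 108), (297, -34, 7, 109)]
310 [(262, -10, 17, 40), (267, -10, 16, 44), (272, -10, 16, 50), (277, -34, 10, 99), (282, -35, 10, 103), (287, -34, 10, 104), (292, -34, 10, 107), (297, -34, 9, 109), (302, -34, 9, 112)]
```

The whole gripper sits 29 mm above the nominal: tip at +29, vertical back from +47, body at about +97. At TCP z=45 the vertical back spans z 92–140. That covers the grip end, with the tip at 74 above the cheeks and the body above the handle's 127.

```bash
python3 - <<'E'
from h import *
robot.move_straight(W(57,150,45),rate=150); st()
for y in (125,115,108,101,94,88,82,76,70):
    r=robot.move_straight(W(57,y,45),rate=60,stop_force=35); st(f'{y} {r}')
    if r: break
robot.move_straight(W(57,150,50),rate=150)
robot.move_straight(W(57,165,140),rate=150); st()
p,d,c=shot('wrist','w8.png')
K,e,M=cam(c); ok=d>0; v,u=np.mgrid[0:420,0:560]
P=(np.linalg.solve(K,np.stack([u[ok],v[ok],np.ones(ok.sum())]))*d[ok]).T@M.T+e; j=(P-C)@RJ
up=j[(j[:,2]>44)&(j[:,2]<60)&(abs(j[:,0]+28)<25)&(abs(j[:,1])<35)]; print('upright',up.mean(0))
h=j[(j[:,2]>85)&(j[:,2]<135)&(abs(j[:,0]-57)<20)&(abs(j[:,1]-60)<65)]; print('high',len(h),h.mean(0),h.min(0),h.max(0))
for t in ['handle_end','clamp_pad']:
    for m in mark_of('wrist',t)[:1]:
        x,y=map(int,m['position']); print(t,round(m['score'],2),J(dep(c,m['position'],d[y,x])).round(0))
E
```

```text
19.9 jig [ 57.6 150.2  45.8] F [0.4 0.3 0.5]
125 False 20.47 jig [ 57.7 126.   46.7] F [-1.1  7.7  3.8]
115 False 20.78 jig [ 58.3 115.6  47. ] F [1.  6.1 4.7]
108 False 21.05 jig [ 57.7 107.8  46. ] F [0.9 4.1 2.1]
101 False 21.32 jig [ 56.9 100.4  44.7] F [0.7 1.1 0.7]
94 False 21.58 jig [56.6 93.2 44.5] F [ 0.5  0.4 -0.4]
88 False 21.83 jig [56.9 87.4 44.8] F [-0.1  0.2  0.1]
82 False 22.08 jig [57.  81.6 45. ] F [-0.7  0.5  0.4]
76 False 22.33 jig [57.  75.6 45. ] F [0.6 0.3 0.6]
70 False 22.58 jig [57.1 69.6 45. ] F [0.5 0.1 1. ]
 24.02 jig [ 56.5 164.3 139. ] F [-0.   0.5 -1.3]
upright [-23.87503421   1.65750061  53.78239623]
high 1778 [ 55.88144335  30.72278202 103.26212592] [47.46937535 10.87340296 85.01538925] [ 67.379332    47.20400443 117.58319962]
handle_end 0.6 [ 58.  15. 114.]
clamp_pad 0.76 [51. 13. 47.]
```

The handle end is at jig y=15, z=114, which matches the shut position exactly, and the bracket is unchanged at home. The robot is clear of everything.

```bash
python3 -c "
from rig import *
print(workorder.close_job())"
```

```text
the job is handed in; nothing more can be done
None
```

The bracket measures home against the stop to about 1 mm, the toggle clamp has snapped shut on it with the robot clear of everything, and the job is handed in at about 24 s; no verdict came back.

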